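Empty the sink strainer into the food-waste caddy and shut it

ROBOT

A 6-joint arm with a two-finger parallel gripper is mounted at the origin on the work surface. World frame = base frame: x ahead of the robot, y to its left, z up, the work surface at z = 0. Lengths are in mm, angles in rad, forces in N, time in s.
With the tool pointing down it reaches from about 350 to 975 mm from the base axis. Payload 7.1 kg.
Tool frame: the origin (TCP) lies midway between the tips of the shut fingers; the grasp point (between the pads) lies 19 mm behind it; z points along the fingers, y is the line along which they close (so a half turn about z gives the same grasp; the last joint's range is limited). The gripper opens to 88 mm and grips with 3 to 60 N. Pads are 20 mm wide; open, the fingers measure 115 mm over their backs; the gripper's body (75 mm by 178 mm) begins 61 mm behind the grasp point.
Start: joints at [1.154, 0.423, 1.63, -0, 1.089, -0.019], TCP at [242.087, 576.193, 222.675] pointing down, gripper open.
Joint ranges: [-3, 3], [-0.9, 2.11], [0.09, 2.58], [-1.31, 4.45], [0.11, 2.69], [-2.54, 2.54]. Speed limits (rad/s): [2.39, 2.39, 3.01, 3.14, 3.14, 3.14].

INTERFACE

Orientations are given as a rotation vector (axis times angle).
In Python, from workcell import ctrl gives the robot as it stands. The module is installed in compiled form; this text tells all that it offers.
- The arm moves only by the tool apply_moves, never from a script. Its argument "targets" is a list of rows, each a list of 3 entries, a list of its own where there are three numbers: the opening, from -1 (shut) to 1 (fully open), then the shift along the tool's x, y, z normalised to -1 to 1, where 1 is 5 cm, then the turn, a rotation vector about the tool's x, y, z normalised to -1 to 1, where 1 is 90 degrees. In form: [[jaw, [x, y, z], [wx, wy, wz]], ...]. A call has 1 to 8 rows; each row shifts and turns the commanded pose from where the row before left it, along the tool's axes as they then stand; what a row does not reach is not made up. A row lasts 1/8 s, in which the tool goes at most 62.5 mm and 10.7 degrees, less where a joint would pass 70% of its speed; a pose out of reach is approached as far as the arm can. A call with a number of a shift or a turn outside -1 to 1 is refused whole. A call with a gripper value outside its range is refused whole. The fingers move at their own pace and stop on an object; the grip force is fixed at half the most. Time passes only in rows, so rows that do not move let the fingers close. It gives the time, the measured TCP pose, the force, the opening and the grip force at its end, in the units of the state.
- ctrl.get_obs(): the state, without advancing time (a new reading comes with each control period).
- ctrl.get_image(name): name is "side" or "top" or "wrist"; returns a dict with "pixels" (384x512x3 uint8, blue, green, red), "camera_matrix" (3x3 intrinsics, pixels), "view" (4x4, takes a point from world to camera coordinates); the wrist camera has in their place "hand_eye" (4x4, takes a point from camera to tool coordinates, whose origin is the TCP and whose axes are the flange's). Camera axes: x right, y down, z forward; pixel columns grow to the right and rows downward; lengths in mm; the calibration is good to about 2 mm. A picture is of the moment at which its call begins: read the wrist's pose just before it. There is no depth.
- ctrl.close_job(): hands the job in; it is judged then, once.
Trained networks look in the newest picture that a camera, given by its name, has taken for a name from the list of things; names that differ only in an ending like _2 or _b are one class to them, and where a whole thing is asked for, a point or a joint stands for the part that bears it (a point fixed in the world has none). Each returns a list of dicts, best first, with "score" (0 to 1); they miss things now and then, are a little off and sometimes report something else, mostly with a low value. They report only what shows in the picture. A call takes as long as a camera call.
- ctrl.masks_of(label, camera): "region" (384x512 bool, what is visible of it) and "bbox" ([left, top, right, bottom] in pixels, round what is visible of it).
- ctrl.pinpoint(label, camera): "xy" ([column, row] in pixels: a listed point, or the origin of a listed thing).
The state is a dict: "t": time; "qpos": joint angles; "qvel": joint speeds; "joint_torque": joint torques, N m; "ee_pos": TCP position; "orientation": TCP orientation; "ft_force": force on the tool from outside, world axes, zero at the start; "moment": the same for the moment, N m; "width": finger opening in mm; "grasp_force": force on a finger pad.
Only numpy, scipy, OpenCV 4.12 (cv2) and the standard library are available. Lean on these libraries where they do the work, as an engineer would, in place of code of your own. Each camera call takes 0.05 s, during which the arm holds its last target. There are 200 camera calls.

TASK

Clear the food scraps away after lunch: everything from the steel strainer basket and every stray scrap on the counter goes into the green caddy, the basket being lifted off its wire stand by its grip and tipped out over the caddy. Leave the empty basket standing upright in the middle of the blue mat for rinsing, and when all the scraps are in, lower the caddy's lid gently, without letting it slam, until it is fully shut. Leave the dishes and bottles where they are.

Things in the scene. Friction and masses are not known exactly. Their poses are not given: they have to be found in the camera images.
- basket: stainless sink strainer basket, 220 g, loose, on the drip stand. Origin: centre of its underside. Floor 148 (its x) x 90 mm (its y); upright end walls at x = +-74 mm; the long side walls (+-y) lean outward 35 degrees to a mouth 153 mm wide; rim 45 mm up. It pours over either long side when turned about 100 degrees about its grip. Flat strips 18 mm wide rise from the end walls to the grip
- basket_grip (a point): middle of the basket's fixed wooden grip, 105 mm straight above the centre of its underside: an octagonal bar 20 mm across flats, along the basket's x, 148 mm long, over the basket's middle; flats face up, sideways and at 45 degrees, so it can be taken from straight above or tilted 45 degrees about its length; 50 mm free below it to the rim
- stand: chromed wire drip stand over a white drip tray, 180 x 160 mm, flat wire top 50 mm high, fixed; origin: centre of its foot
- mat: blue ribbed rinsing mat lying flat on the counter, 200 x 200 x 5 mm, fixed; origin: centre of its underside
- caddy: green open food-waste caddy, a rectangular plastic bin 200 (its x) x 220 mm (its y) outside, 140 mm high, walls and floor 4 mm, fixed to the counter; origin: centre of its underside. Its lid is hinged along the rim on its +x side (the side away from the robot)
- caddy_in (a point): centre of the caddy's inner floor, 4 mm above the counter, same axes as the caddy; the inside reaches 96 mm either way in x, 106 mm either way in y, and its rim is 136 mm above this point
- caddy_mouth (a point): centre of the caddy's mouth, at rim height (140 mm above the counter)
- lid (a joint): angle of the caddy's lid, rad: 0 = fully shut, flat on the rim, 1.57 = upright, stops at 1.9 leaning back. It starts at 1.6 to 1.85. The hinge is stiff: the lid stays wherever it is left (about 2 N at its free edge moves it) and does not fall
- lid_hinge (a point): middle of the lid's hinge line, at the back of the caddy's rim: 100 mm along the caddy's +x from its centre, 140 mm above the counter; the hinge line runs along the caddy's y. The lid is a flat panel 10 mm thick, 206 mm long from hinge to free edge, 226 mm wide; when shut it points to the caddy's -x
- lid_edge (a point): middle of the lid's free edge, on its outer face (the face that is on top when shut, and behind, away from the robot, when open), 206 mm from the hinge; a tab 80 mm wide and 10 mm thick reaches 21 mm beyond it
- cob_a: stub of eaten corn cob, yellow, a slightly six-sided roll 50 mm long (along its x) and 30 mm thick, 30 g, lying on its side; origin on its skin at mid-length, 15 mm from its axis (straight below it at the start; the middle of the cob is 15 mm along its own +z). One of the scraps in the basket at the start (may be absent)
- mango_a: flat oval mango stone, straw-coloured, 60 long (its x) x 38 wide (its y) x 20 mm thick (its z), 30 g; origin at the centre of its underside as first laid flat (so 10 mm from its middle). One of the scraps in the basket at the start (may be absent)
- avo_a: brown egg-shaped avocado stone, 42 mm long (along its x) and 40 mm in diameter, 30 g, lying on its side; origin on its skin at mid-length, 20 mm from its axis (the middle of the stone is 20 mm along its own +z). One of the scraps in the basket at the start (may be absent)
- mango_b: flat oval mango stone, straw-coloured, 60 long (its x) x 38 wide (its y) x 20 mm thick (its z), 30 g; origin at the centre of its underside as first laid flat (so 10 mm from its middle). One of the stray scraps on the bare counter (may be absent)
- cob_b: stub of eaten corn cob, yellow, a slightly six-sided roll 50 mm long (along its x) and 30 mm thick, 30 g, lying on its side; origin on its skin at mid-length, 15 mm from its axis (straight below it at the start; the middle of the cob is 15 mm along its own +z). One of the stray scraps on the bare counter (may be absent)
- avo_b: brown egg-shaped avocado stone, 42 mm long (along its x) and 40 mm in diameter, 30 g, lying on its side; origin on its skin at mid-length, 20 mm from its axis (the middle of the stone is 20 mm along its own +z). One of the stray scraps on the bare counter (may be absent)
- cob_c: stub of eaten corn cob, yellow, a slightly six-sided roll 50 mm long (along its x) and 30 mm thick, 30 g, lying on its side; origin on its skin at mid-length, 15 mm from its axis (straight below it at the start; the middle of the cob is 15 mm along its own +z). One of the stray scraps on the bare counter (may be absent)
- tumbler: clear glass tumbler, 68 mm across, 110 mm high, standing at the back; leave it alone
- bowl: blue plastic rice bowl, 114 mm across, 55 mm high; leave it alone
- soap: yellow dish-soap bottle, 64 mm across, 190 mm high; leave it alone
- sauce: amber glass fish-sauce bottle with red cap, 60 mm across, 220 mm high; leave it alone
- spoon: white ceramic soup spoon, 135 mm long, 43 mm wide, 12 mm high, lying flat at the back left; leave it alone

How it is judged:
By the outcome, as a careful person would: the job done as asked, in the order asked, and still so for the second after the job is handed in, with the robot touching nothing.
Of cob_a, mango_a, avo_a only 2 to 3 are there at a start; the rules pass over those that are not, and their reading is None.
Of mango_b, cob_b, avo_b, cob_c only 3 to 4 are there at a start; the rules pass over those that are not, and their reading is None.
At some moment in a run one of mango_b, cob_b, cob_c may be knocked a few centimetres aside while the robot is not near it.
It also fails if it takes over 210 s, if anything falls off the work surface, if the arm or the gripper's body presses on something with over 40 N, if the wrist force passes 120 N, or if a joint passes its speed limit or range.

## Working session

There is one attempt and no reset: what is moved stays moved. The work goes in short steps, Python scripts to look and compute and a tool call to move; the robot and the scene stay as the last step left them, time stands still between calls to the robot, and variables do not carry over. Pictures are saved under pics/ and viewed, at most 14 in all, crops included, and the job is handed in when it is done.

Besides the shell and the picture viewer there is one more tool, called after ">>>" as name([rows], argument=value, ...), one row to a line, values as JSON. apply_moves: Moves the arm, as the interface text tells. Scaled input: -1 to 1 covers 5 cm each way for a shift and 90 degrees each way for a turn. Its arguments: {"type":"object","properties":{"targets":{"type":"array"}},"required":["targets"]}

```bash
mkdir -p pics
cat > h.py <<'E'
import numpy as np, cv2
from scipy.spatial.transform import Rotation as R
from workcell import ctrl
def cam(name):
    o=ctrl.get_obs(); im=ctrl.get_image(name); K=np.array(im["camera_matrix"])
    if "view" in im: V=np.array(im["view"])
    else:
        T=np.eye(4); T[:3,:3]=R.from_rotvec(o["orientation"]).as_matrix(); T[:3,3]=o["ee_pos"]
        V=np.linalg.inv(T@np.array(im["hand_eye"]))
    return im["pixels"],K,V
def unproj(uv,K,V,z):
    C=np.linalg.inv(V); d=C[:3,:3]@np.linalg.inv(K)@np.array([uv[0],uv[1],1.]); o=C[:3,3]
    return o+d*(z-o[2])/d[2]
def proj(p,K,V):
    c=V@np.append(p,1); q=K@c[:3]; return q[:2]/q[2]
def shape(m):
    (c,s,a)=cv2.minAreaRect(np.argwhere(m)[:,::-1].astype(np.float32)); return c,s,a
E
python3 - <<'E'
from h import *
o=ctrl.get_obs(); print({k:np.round(v,3).tolist() for k,v in o.items()})
ims={n:cam(n) for n in("top","side")}
for n in ims: cv2.imwrite(f"pics/{n}0.png",ims[n][0])
for n in ims:
    p,K,V=ims[n]; print(n,"campos",np.linalg.inv(V)[:3,3].round())
    for l in ["basket","basket_grip","stand","mat","caddy","caddy_mouth","lid_hinge","lid_edge","cob_a","mango_a","avo_a","bowl","soap","sauce","tumbler","spoon"]:
        z={"basket":50,"basket_grip":155,"stand":0,"mat":0,"caddy":0,"caddy_mouth":140,"lid_hinge":140}.get(l,0)
        for d in ctrl.pinpoint(l,n):
            if d["score"]>.3: print(n,l,round(d["score"],2),np.round(d["xy"]),unproj(d["xy"],K,V,z).round())
E
```

```text
{'t': 0.0, 'qpos': [1.154, 0.424, 1.631, -0.0, 1.089, -0.019], 'qvel': [-0.0, 0.0, -0.002, -0.002, 0.001, 0.0], 'joint_torque': [-0.001, -54.463, -27.367, 0.064, 0.023, -0.0], 'ee_pos': [241.877, 575.715, 221.923], 'orientation': [-0.621, -3.079, 0.002], 'ft_force': [0.557, -0.377, 0.476], 'moment': [0.018, 0.002, 0.012], 'grasp_force': 0.0, 'width': 87.895}
top campos [ 393.   -0. 1232.]
top basket 0.63 [378. 254.] [ 410. -297.   50.]
top basket_grip 0.68 [384. 253.] [ 410. -283.  155.]
top stand 0.66 [385. 253.] [ 411. -326.    0.]
top mat 0.58 [132. 264.] [383. 321.   0.]
top caddy 0.59 [257. 195.] [561.   1.   0.]
top caddy_mouth 0.73 [254. 185.] [566.   7. 140.]
top lid_edge 0.95 [259. 103.] [809.  -3.   0.]
top cob_a 0.74 [407. 190.] [ 576. -389.    0.]
top cob_a 0.62 [356. 179.] [ 604. -256.    0.]
top cob_a 0.57 [157. 177.] [607. 262.   0.]
top cob_a 0.56 [382. 272.] [ 364. -317.    0.]
top cob_a 0.4 [298. 117.] [ 772. -107.    0.]
top mango_a 0.73 [356. 178.] [ 607. -256.    0.]
top mango_a 0.67 [160. 177.] [607. 254.   0.]
top avo_a 0.65 [112. 182.] [595. 382.   0.]
top avo
[... 813 characters left out ...]
    0.]
side cob_a 0.51 [234. 159.] [606. 271.   0.]
side mango_a 0.54 [255. 215.] [575.  11.   0.]
side mango_a 0.49 [300. 281.] [ 601. -257.    0.]
side avo_a 0.78 [256. 299.] [ 465. -264.    0.]
side avo_a 0.4 [222. 139.] [601. 383.   0.]
side bowl 0.75 [352. 287.] [ 728. -329.   -0.]
side bowl 0.73 [324. 221.] [765. -90.   0.]
side bowl 0.68 [222. 140.] [598. 381.   0.]
side soap 0.56 [329. 223.] [ 778. -104.    0.]
side sauce 0.39 [220. 142.] [590. 372.   0.]
side tumbler 0.5 [267. 154.] [721. 251.   0.]
side tumbler 0.4 [245. 313.] [ 420. -294.    0.]
side spoon 0.53 [221. 142.] [594. 371.   0.]
side spoon 0.5 [251. 138.] [701. 352.   0.]
side spoon 0.31 [256. 299.] [ 464. -264.    0.]
```

View pics/top0.png

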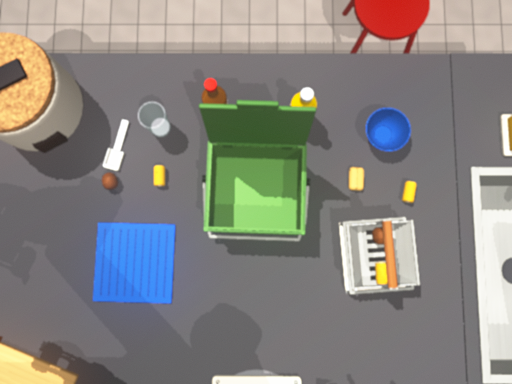

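View pics/side0.png

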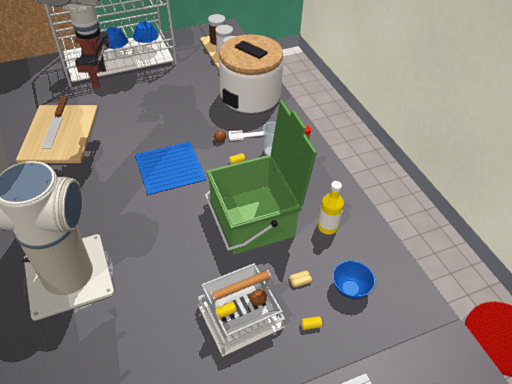

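Run:
```python
from h import *
for n in("top","side"):
    p,K,V=cam(n)
    for l,z in(("cob_b",15),("mango_b",10),("avo_b",20),("basket_grip",155),("mat",5),("caddy",140),("stand",50)):
        for d in ctrl.masks_of(l,n):
            if d["score"]<.35: continue
            r=np.array(d["region"]); (c,s,a)=shape(r)
            b=cv2.boxPoints((c,s,a)); w=[unproj(q,K,V,z) for q in b]
            e=w[1]-w[0]; f=w[2]-w[1]
            g=e if np.hypot(*e[:2])>np.hypot(*f[:2]) else f
            print(n,l,round(d["score"],2),np.round(c),unproj(c,K,V,z).round()[:2],"L",np.linalg.norm(e).round(),np.linalg.norm(f).round(),"ang",round(np.degrees(np.arctan2(g[1],g[0]))))
```

```text
top cob_b 0.64 [381. 273.] [ 363. -310.] L 27.0 53.0 ang -177
top cob_b 0.53 [159. 175.] [610. 255.] L 26.0 53.0 ang -178
top cob_b 0.47 [409. 191.] [ 570. -389.] L 53.0 28.0 ang -13
top mango_b 0.86 [356. 178.] [ 603. -255.] L 36.0 60.0 ang 179
top avo_b 0.72 [134. 263.] [385. 311.] L 200.0 203.0 ang -92
top avo_b 0.64 [108. 180.] [595. 385.] L 41.0 44.0 ang -178
top avo_b 0.43 [378. 236.] [ 456. -304.] L 23.0 38.0 ang 178
top basket_grip 0.9 [383. 254.] [ 407. -280.] L 154.0 152.0 ang -85
top mat 0.59 [134. 262.] [386. 315.] L 200.0 205.0 ang -92
top caddy 0.58 [257. 170.] [600.   1.] L 275.0 330.0 ang 179
top stand 0.67 [376. 255.] [ 406. -291.] L 166.0 178.0 ang -177
side cob_b 0.69 [236. 158.] [607. 255.] L 57.0 40.0 ang -1
side cob_b 0.67 [225. 309.] [ 373. -271.] L 51.0 33.0 ang 4
side cob_b 0.47 [308. 131.] [903. 295.] L 15.0 56.0 ang -117
side mango_b 0.85 [300. 279.] [ 602. -256.] L 64.0 44.0 ang -3
side avo_b 0.76 [258. 298.] [ 466. -274.] L 46.0 43.0 ang 8
side avo_b 0.5 [219. 135.] [591. 384.] L 45.0 43.0 ang 37
side basket_grip 0.81 [243. 298.] [ 399. -331.] L 175.0 159.0 ang 6
side basket_grip 0.55 [226. 309.] [ 350. -345.] L 44.0 28.0 ang 4
side mat 0.73 [170. 166.] [386. 310.] L 221.0 212.0 ang 2
side mat 0.72 [331. 207.] [812. -50.] L 227.0 72.0 ang 55
side caddy 0.97 [268. 187.] [603. -10.] L 561.0 428.0 ang 33
side stand 0.82 [241. 312.] [ 403. -312.] L 203.0 187.0 ang 6
```

The top view shows four strays: mango (356,178), cob (409,191), cob (159,176) and avo (109,181). A cob and an avo are visible in the basket. The grip bar runs from (388,222) to (393,288), roughly along world x. In the side view the lid is open, leaning slightly back.

I'll start with the stray avocado stone.

>>> apply_moves([
  [1,[0,0,0],[0,0,-0.085]],
  [1,[0,0,0],[0,0,-0.085]],
  [1,[0,0,0],[0,0,-0.083]],
  [1,[-0.88,-0.48,0],[0,0,0]],
  [1,[-0.88,-0.48,0],[0,0,0]],
  [1,[-0.88,-0.48,0],[0,0,0]],
  [1,[-0.88,-0.48,0],[0,0,0]],
  [1,[-0.88,-0.48,0],[0,0,0]],
])

```text
t: 3.5
ee_pos: [463.4, 455.3, 222.8]
orientation: [0.001, 3.141, 0.0]
ft_force: [-0.1, 0.8, 0.1]
width: 87.6
grasp_force: 0.0
```

>>> apply_moves([
  [1,[-0.88,-0.48,0.2],[0,0,0]],
  [1,[-0.88,-0.48,0.2],[0,0,0]],
  [1,[-0.88,-0.48,0.2],[0,0,0]],
  [1,[0,0,0.7],[0,0,0]],
  [1,[0,0,0.7],[0,0,0]],
  [1,[0,0,0],[0,0,0]],
])

```text
t: 4.25
ee_pos: [592.3, 382.7, 119.6]
orientation: [-0.001, -3.136, 0.005]
ft_force: [-0.7, -0.1, -0.6]
width: 87.6
grasp_force: 0.0
```

```bash
cat >> h.py <<'E'
def find(l,z,n="wrist",minsc=.35):
    p,K,V=cam(n); out=[]
    for d in ctrl.masks_of(l,n):
        if d["score"]<minsc: continue
        c,s,a=shape(np.array(d["region"])); w=[unproj(q,K,V,z) for q in cv2.boxPoints((c,s,a))]
        e=w[1]-w[0]; f=w[2]-w[1]; g=e if np.linalg.norm(e)>np.linalg.norm(f) else f
        out.append((round(d["score"],2),unproj(c,K,V,z).round()[:2],np.linalg.norm(e).round(),np.linalg.norm(f).round(),round(np.degrees(np.arctan2(g[1],g[0]))%180)))
    print(n,l,*out,sep="\n  ")
    return p
def st():
    o=ctrl.get_obs(); print({k:np.round(o[k],3).tolist() for k in("t","qpos","ee_pos","orientation","ft_force","width","grasp_force")})
E
python3 - <<'E'
from h import *
st(); cv2.imwrite("pics/w1.png",find("avo_b",20))
E
```

```text
{'t': 4.25, 'qpos': [0.557, 0.655, 1.493, 0.0, 0.999, -1.013], 'ee_pos': [592.254, 382.688, 119.606], 'orientation': [-0.001, -3.136, 0.005], 'ft_force': [-0.654, -0.062, -0.562], 'width': 87.604, 'grasp_force': 0.0}
wrist
  avo_b
  (0.8, array([590., 383.]), np.float64(39.0), np.float64(46.0), 16)
```

>>> apply_moves([
  [1,[0,0,0.8],[0,0,0]],
  [1,[0,0,0.8],[0,0,0]],
  [1,[0,0,0.66],[0,0,0]],
  [-1,[0,0,0],[0,0,0]],
  [-1,[0,0,0],[0,0,0]],
  [-1,[0,0,0],[0,0,0]],
  [-1,[0,0,0],[0,0,0]],
  [-1,[0,0,0],[0,0,0]],
])

```text
t: 5.35
ee_pos: [594.3, 384.2, 10.4]
orientation: [0.001, 3.141, 0.001]
ft_force: [0.5, 0.4, 1.4]
width: 41.1
grasp_force: 2.3
```

>>> apply_moves([
  [-1,[0,0,-0.5],[0,0,0]],
  [-1,[0,0,-0.9],[0,0,0]],
  [-1,[0,0,-0.9],[0,0,0]],
  [-1,[0,0,-0.9],[0,0,0]],
  [-1,[0,0,-0.9],[0,0,0]],
  [-1,[0.1,-0.95,0],[0,0,0]],
  [-1,[0.1,-0.95,0],[0,0,0]],
  [-1,[0.1,-0.95,0],[0,0,0]],
])

```text
t: 6.35
ee_pos: [578.8, 240.4, 216.7]
orientation: [-0.0, 3.14, 0.001]
ft_force: [-0.2, -0.7, -0.2]
width: 40.1
grasp_force: 30.0
```

>>> apply_moves([
  [-1,[0.1,-0.95,0],[0,0,0]],
  [-1,[0.1,-0.95,0],[0,0,0]],
  [-1,[0.1,-0.95,0],[0,0,0]],
  [-1,[0.1,-0.95,0],[0,0,0]],
  [-1,[0.1,-0.95,0],[0,0,0]],
  [-1,[0,0,0.8],[0,0,0]],
  [-1,[0,0,0],[0,0,0]],
])

```text
t: 7.22
ee_pos: [552.1, 3.5, 174.0]
orientation: [-0.003, -3.138, -0.0]
ft_force: [-0.1, 0.5, -0.4]
width: 40.4
grasp_force: 30.0
```

>>> apply_moves([
  [-1,[0,0,0.8],[0,0,0]],
  [1,[0,0,0],[0,0,0]],
  [1,[0,0,0],[0,0,0]],
  [1,[0,0,-0.8],[0,0,0]],
  [1,[0,0,-0.8],[0,0,0]],
  [1,[-0.19,0.84,0],[0,0,0]],
  [1,[-0.19,0.84,0],[0,0,0]],
  [1,[-0.19,0.84,0],[0,0,0]],
])

```text
t: 8.22
ee_pos: [583.5, 131.7, 217.5]
orientation: [0.0, 3.138, 0.001]
ft_force: [0.8, -1.4, -0.0]
width: 87.7
grasp_force: 0.0
```

>>> apply_moves([
  [1,[-0.19,0.84,0],[0,0,0]],
  [1,[-0.19,0.84,0],[0,0,0]],
  [1,[-0.19,0.84,0.6],[0,0,0]],
  [1,[0,0,0.8],[0,0,0]],
  [1,[0,0,0.4],[0,0,0]],
  [1,[0,0,0],[0,0,0]],
])

```text
t: 8.98
ee_pos: [610.5, 255.7, 124.6]
orientation: [-0.001, -3.14, 0.001]
ft_force: [-0.6, -0.6, -0.8]
width: 88.1
grasp_force: 0.0
```

Run:
```python
from h import *
st(); find("cob_b",15)
```

```text
{'t': 8.975, 'qpos': [0.379, 0.591, 1.603, -0.0, 0.95, -1.192], 'ee_pos': [610.482, 255.652, 124.561], 'orientation': [-0.001, -3.14, 0.001], 'ft_force': [-0.637, -0.598, -0.775], 'width': 88.074, 'grasp_force': 0.0}
wrist
  cob_b
  (0.91, array([606., 252.]), np.float64(29.0), np.float64(56.0), 2)
```

>>> apply_moves([
  [1,[0.04,-0.03,0.9],[0,0,0]],
  [1,[0,0,0.9],[0,0,0]],
  [1,[0,0,0.56],[0,0,0]],
  [-1,[0,0,0],[0,0,0]],
  [-1,[0,0,0],[0,0,0]],
  [-1,[0,0,0],[0,0,0]],
  [-1,[0,0,0],[0,0,0]],
  [-1,[0,0,0],[0,0,0]],
])

```text
t: 10.07
ee_pos: [609.3, 254.7, 7.4]
orientation: [0.001, 3.141, 0.001]
ft_force: [-1.2, 0.2, -0.3]
width: 41.0
grasp_force: 0.0
```

>>> apply_moves([
  [-1,[0,0,0],[0,0,0]],
  [-1,[0,0,-0.5],[0,0,0]],
  [-1,[0,0,-0.9],[0,0,0]],
  [-1,[0,0,-0.9],[0,0,0]],
  [-1,[0,0,-0.9],[0,0,0]],
  [-1,[0,0,-0.9],[0,0,0]],
  [-1,[0.2,-0.84,0],[0,0,0]],
  [-1,[0.2,-0.84,0],[0,0,0]],
])

```text
t: 11.08
ee_pos: [588.7, 170.1, 212.4]
orientation: [-0.001, 3.14, 0.0]
ft_force: [-0.2, -0.3, -0.9]
width: 33.2
grasp_force: 29.9
```

>>> apply_moves([
  [-1,[0.2,-0.84,0],[0,0,0]],
  [-1,[0.2,-0.84,0],[0,0,0]],
  [-1,[0.2,-0.84,0],[0,0,0]],
  [-1,[0.2,-0.84,0],[0,0,0]],
  [-1,[0,0,0.8],[0,0,0]],
  [-1,[0,0,0.8],[0,0,0]],
  [-1,[0,0,0],[0,0,0]],
])

```text
t: 11.95
ee_pos: [546.5, 2.5, 129.3]
orientation: [-0.001, -3.135, -0.0]
ft_force: [0.4, -0.2, -0.4]
width: 33.0
grasp_force: 29.9
```

>>> apply_moves([
  [1,[0,0,0],[0,0,0]],
  [1,[0,0,0],[0,0,0]],
  [1,[0,0,-0.9],[0,0,0]],
  [1,[0,0,-0.9],[0,0,0]],
  [1,[-0.19,-0.86,0],[0,0,0]],
  [1,[-0.19,-0.86,0],[0,0,0]],
  [1,[-0.19,-0.86,0],[0,0,0]],
  [1,[-0.19,-0.86,0],[0,0,0]],
])

```text
t: 12.95
ee_pos: [587.6, -170.8, 223.5]
orientation: [-0.0, 3.139, -0.001]
ft_force: [0.3, 0.4, 0.9]
width: 87.9
grasp_force: 0.0
```

>>> apply_moves([
  [1,[-0.19,-0.86,0],[0,0,0]],
  [1,[-0.19,-0.86,0],[0,0,0]],
  [1,[0,0,0.9],[0,0,0]],
  [1,[0,0,0.9],[0,0,0]],
  [1,[0,0,0],[0,0,0]],
])

```text
t: 13.58
ee_pos: [603.9, -254.6, 129.6]
orientation: [-0.001, -3.137, -0.003]
ft_force: [0.1, 0.0, 0.2]
width: 87.6
grasp_force: 0.0
```

Run:
```python
from h import *
st(); find("mango_b",10); find("cob_b",15)
```

```text
{'t': 13.575, 'qpos': [-0.417, 0.577, 1.614, 0.0, 0.956, -1.988], 'ee_pos': [603.864, -254.611, 129.603], 'orientation': [-0.001, -3.137, -0.003], 'ft_force': [0.111, 0.018, 0.223], 'width': 87.602, 'grasp_force': 0.0}
wrist
  mango_b
  (0.64, array([ 600., -257.]), np.float64(61.0), np.float64(38.0), 176)
wrist
  cob_b
  (0.71, array([ 566., -391.]), np.float64(55.0), np.float64(32.0), 167)
```

>>> apply_moves([
  [1,[0.04,-0.02,0.9],[0,0,0]],
  [1,[0,0,0.9],[0,0,0]],
  [1,[0,0,0.69],[0,0,0]],
  [-1,[0,0,0],[0,0,0]],
  [-1,[0,0,0],[0,0,0]],
  [-1,[0,0,0],[0,0,0]],
  [-1,[0,0,0],[0,0,0]],
  [-1,[0,0,0],[0,0,0]],
])

```text
t: 14.78
ee_pos: [604.1, -256.6, 7.9]
orientation: [0.001, 3.141, -0.001]
ft_force: [-0.1, 1.2, 0.1]
width: 41.2
grasp_force: 0.0
```

>>> apply_moves([
  [-1,[0,0,0],[0,0,0]],
  [-1,[0,0,-0.5],[0,0,0]],
  [-1,[0,0,-0.9],[0,0,0]],
  [-1,[0,0,-0.9],[0,0,0]],
  [-1,[0,0,-0.9],[0,0,0]],
  [-1,[0,0,-0.9],[0,0,0]],
  [-1,[0.19,0.86,0],[0,0,0]],
  [-1,[0.19,0.86,0],[0,0,0]],
])

```text
t: 15.78
ee_pos: [584.6, -169.9, 212.8]
orientation: [0.003, 3.14, -0.0]
ft_force: [0.3, -0.3, -0.8]
width: 38.2
grasp_force: 29.6
```

>>> apply_moves([
  [-1,[0.19,0.86,0],[0,0,0]],
  [-1,[0.19,0.86,0],[0,0,0]],
  [-1,[0.19,0.86,0],[0,0,0]],
  [-1,[0.19,0.86,0],[0,0,0]],
  [-1,[0,0,0.8],[0,0,0]],
  [-1,[0,0,0.8],[0,0,0]],
  [-1,[0,0,0],[0,0,0]],
])

```text
t: 16.65
ee_pos: [544.4, 1.8, 129.7]
orientation: [-0.0, -3.135, -0.0]
ft_force: [-0.0, 0.6, 0.1]
width: 38.1
grasp_force: 29.6
```

>>> apply_moves([
  [1,[0,0,0],[0,0,0]],
  [1,[0,0,0],[0,0,0]],
  [1,[0,0,-0.9],[0,0,0]],
  [1,[0,0,-0.9],[0,0,0]],
  [1,[-0.05,-0.87,0],[0,0,0]],
  [1,[-0.05,-0.87,0],[0,0,0]],
  [1,[-0.05,-0.87,0],[0,0,0]],
  [1,[-0.05,-0.87,0],[0,0,0]],
])

```text
t: 17.65
ee_pos: [557.3, -174.2, 224.0]
orientation: [0.001, 3.139, -0.001]
ft_force: [1.2, -0.3, 0.0]
width: 87.5
grasp_force: 0.0
```

>>> apply_moves([
  [1,[-0.05,-0.87,0],[0,0,0]],
  [1,[-0.05,-0.87,0],[0,0,0]],
  [1,[-0.05,-0.87,0],[0,0,0]],
  [1,[-0.05,-0.87,0],[0,0,0]],
  [1,[-0.05,-0.87,0],[0,0,0.07]],
  [1,[0,0,0.9],[0,0,0.074]],
  [1,[0,0,0.9],[0,0,0]],
  [1,[0,0,0],[0,0,0]],
])

```text
t: 18.65
ee_pos: [567.3, -389.0, 129.9]
orientation: [-0.355, -3.117, -0.004]
ft_force: [-0.2, 0.3, 1.2]
width: 87.6
grasp_force: 0.0
```

Run:
```python
from h import *
st(); find("cob_b",15)
p,K,V=cam("top"); cv2.imwrite("pics/top1.png",cv2.resize(p[150:320,180:460],None,fx=2.8,fy=2.8))
m=cv2.inRange(cv2.cvtColor(p,cv2.COLOR_BGR2HSV),(5,120,120),(18,255,255)); m[:210]=0;m[300:]=0;m[:,:360]=0;m[:,415:]=0
c,s,a=shape(m>0); print(c,s,a)
ys=np.argwhere(m>0); print(ys.min(0),ys.max(0))
```

```text
{'t': 18.65, 'qpos': [-0.618, 0.62, 1.533, 0.0, 0.994, -1.962], 'ee_pos': [567.27, -388.956, 129.911], 'orientation': [-0.355, -3.117, -0.004], 'ft_force': [-0.229, 0.287, 1.162], 'width': 87.641, 'grasp_force': 0.0}
wrist
  cob_b
  (0.9, array([ 566., -391.]), np.float64(29.0), np.float64(55.0), 168)
(385.85150146484375, 248.01486206054688) (53.53300094604492, 14.627046585083008) 84.2894058227539
[221 377] [274 395]
```

>>> apply_moves([
  [1,[0,0,0.9],[0,0,0]],
  [1,[0,0,0.9],[0,0,0]],
  [1,[0,0,0.68],[0,0,0]],
  [-1,[0,0,0],[0,0,0]],
  [-1,[0,0,0],[0,0,0]],
  [-1,[0,0,0],[0,0,0]],
  [-1,[0,0,0],[0,0,0]],
  [-1,[0,0,0],[0,0,0]],
])

```text
t: 19.8
ee_pos: [569.5, -390.1, 9.0]
orientation: [0.355, 3.121, -0.001]
ft_force: [-0.3, 0.3, -0.8]
width: 41.5
grasp_force: 0.0
```

>>> apply_moves([
  [-1,[0,0,0],[0,0,0]],
  [-1,[0,0,-0.5],[0,0,0]],
  [-1,[0,0,-0.9],[0,0,0]],
  [-1,[0,0,-0.9],[0,0,-0.07]],
  [-1,[0,0,-0.9],[0,0,-0.074]],
  [-1,[0,0,-0.9],[0,0,0]],
  [-1,[0.05,0.86,0],[0,0,0]],
  [-1,[0.05,0.86,0],[0,0,0]],
])

```text
t: 20.8
ee_pos: [564.4, -303.5, 215.8]
orientation: [0.002, 3.139, -0.002]
ft_force: [0.3, 0.4, -0.5]
width: 33.3
grasp_force: 30.0
```

>>> apply_moves([
  [-1,[0.05,0.86,0],[0,0,0]],
  [-1,[0.05,0.86,0],[0,0,0]],
  [-1,[0.05,0.86,0],[0,0,0]],
  [-1,[0.05,0.86,0],[0,0,0]],
  [-1,[0.05,0.86,0],[0,0,0]],
  [-1,[0.05,0.86,0],[0,0,0]],
  [-1,[0.05,0.86,0],[0,0,0]],
  [-1,[0,0,0],[0,0,0]],
])

```text
t: 21.8
ee_pos: [546.7, -0.7, 214.7]
orientation: [-0.005, 3.14, 0.0]
ft_force: [-0.1, -0.5, -0.2]
width: 33.2
grasp_force: 30.0
```

Run:
```python
from h import *
p0=cv2.imread("pics/top0.png"); _,K,V=cam("top")
m=cv2.inRange(cv2.cvtColor(p0,cv2.COLOR_BGR2HSV),(5,120,120),(18,255,255)); m[:210]=0;m[300:]=0;m[:,:360]=0;m[:,415:]=0
m=cv2.morphologyEx(m,cv2.MORPH_OPEN,np.ones((5,5)))
n,lab,stt,_=cv2.connectedComponentsWithStats(m); k=1+np.argmax(stt[1:,4])
c,s,a=shape(lab==k); print(c,s,a)
w=[unproj(q,K,V,165) for q in cv2.boxPoints((c,s,a))]; print(np.round(w),np.mean(w,0))
p0=cv2.imread("pics/side0.png"); _,K,V=cam("side")
m=cv2.inRange(cv2.cvtColor(p0,cv2.COLOR_BGR2HSV),(5,120,120),(18,255,255)); m[:260]=0;m[320:]=0;m[:,:200]=0;m[:,280:]=0
n,lab,stt,_=cv2.connectedComponentsWithStats(m); k=1+np.argmax(stt[1:,4])
c,s,a=shape(lab==k); print(c,s,a)
w=[unproj(q,K,V,155) for q in cv2.boxPoints((c,s,a))]; print(np.round(w),np.mean(w,0))
```

```text
(384.7939147949219, 254.48020935058594) (64.98905944824219, 18.13034439086914) 84.17366027832031
[[ 476. -257.  165.]
 [ 480. -297.  165.]
 [ 338. -307.  165.]
 [ 334. -268.  165.]] [ 407.02921105 -282.32610954  165.        ]
(240.9700469970703, 284.6907043457031) (8.188030242919922, 58.88319396972656) 67.9637680053711
[[ 336. -289.  155.]
 [ 483. -280.  155.]
 [ 481. -303.  155.]
 [ 336. -311.  155.]] [ 408.80355825 -295.94336916  155.        ]
```

>>> apply_moves([
  [-1,[0,0,0.85],[0,0,0]],
  [-1,[0,0,0.85],[0,0,0]],
  [-1,[0,0,0],[0,0,0]],
  [1,[0,0,0],[0,0,0]],
  [1,[0,0,0],[0,0,0]],
  [1,[0,0,-0.9],[0,0,0]],
  [1,[0,0,-0.9],[0,0,0]],
  [1,[0,0,-0.9],[0,0,0]],
])

```text
t: 22.9
ee_pos: [547.2, -3.0, 266.3]
orientation: [0.001, 3.139, -0.0]
ft_force: [0.5, 0.1, 0.5]
width: 80.1
grasp_force: 0.0
```

>>> apply_moves([
  [1,[0,0,-0.8],[0,0,0]],
  [1,[0,0,0],[0.11,0,0]],
  [1,[0,0,0],[0.11,0,0]],
  [1,[0,0,0],[0.11,0,0]],
  [1,[0,0,0],[0.11,0,0]],
  [1,[0,0,0],[0,0,0]],
])

```text
t: 23.65
ee_pos: [546.7, -1.1, 302.8]
orientation: [0.005, -2.955, 1.064]
ft_force: [-0.1, -0.3, -0.0]
width: 87.8
grasp_force: 0.0
```

Run:
```python
from h import *
from scipy.optimize import least_squares
st()
D=[([1.154,.424,1.631],[241.9,575.7,221.9]),([.557,.655,1.493],[592.25,382.7,119.6]),([.379,.591,1.603],[610.5,255.65,124.6]),([-.417,.577,1.614],[603.9,-254.6,129.6]),([-.618,.62,1.533],[567.3,-389,129.9])]
A=[];b=[]
for q,p in D:
    s=q[1]+q[2]
    A.append([np.sin(q[1]),np.sin(s),np.cos(s)*0+1,0]);b.append(np.hypot(*p[:2]))
    A.append([np.cos(q[1]),np.cos(s),0,1]);b.append(p[2])
print(np.linalg.lstsq(np.array(A),np.array(b),rcond=None))
o=ctrl.get_obs(); q=o["qpos"]; Rm=R.from_rotvec(o["orientation"])
for sg in(1,-1):
    M=R.from_euler("Z",q[0])*R.from_euler("Y",q[1]+q[2])*R.from_euler("Z",sg*q[3])*R.from_euler("Y",q[4])*R.from_euler("Z",np.pi/2+q[5])
    print(sg,(M.inv()*Rm).magnitude())
```

```text
{'t': 23.65, 'qpos': [0.324, 0.348, 1.722, -0.663, 1.378, -1.014], 'ee_pos': [546.68, -1.07, 302.763], 'orientation': [0.005, -2.955, 1.064], 'ft_force': [-0.106, -0.268, -0.021], 'width': 87.815, 'grasp_force': 0.0}
(array([520.90805999, 486.84288458, -22.19644109, -25.65791367]), array([28.52492319]), np.int32(4), array([3.16375977, 3.15730822, 0.12537155, 0.07944096]))
1 8.017169620024325e-16
-1 1.326959438225532
```

```bash
cat > kin.py <<'E'
from h import *
from scipy.optimize import least_squares
def fk(q,P):
    L1,L2,a0,z0,d,e=P
    Rm=R.from_euler("Z",q[0])*R.from_euler("Y",q[1]+q[2])*R.from_euler("Z",q[3])*R.from_euler("Y",q[4])*R.from_euler("Z",np.pi/2+q[5])
    s=q[1]+q[2]; r=a0+L1*np.sin(q[1])+L2*np.sin(s)+e*np.cos(s); z=z0+L1*np.cos(q[1])+L2*np.cos(s)-e*np.sin(s)
    return np.array([r*np.cos(q[0]),r*np.sin(q[0]),z])+Rm.apply([0,0,d]),Rm
D=[([1.154,.424,1.631,0,1.089,-.019],[241.9,575.7,221.9]),([.557,.655,1.493,0,.999,-1.013],[592.25,382.7,119.6]),([.379,.591,1.603,0,.95,-1.19],[610.5,255.65,124.6]),([-.417,.577,1.614,0,.956,-1.988],[603.9,-254.6,129.6]),([-.618,.62,1.533,0,.994,-1.962],[567.3,-389,129.9]),([0.324, 0.348, 1.722, -0.663, 1.378, -1.014],[546.68,-1.07,302.76])]
P=least_squares(lambda P:np.r_[np.concatenate([fk(q,P)[0]-p for q,p in D]),(P-[480,480,0,350,250,0])*.01],[480,480,0,350,250,0]).x
LO=np.array([-3,-.9,.09,-1.31,.11,-2.54]);HI=np.array([3,2.11,2.58,4.45,2.69,2.54])
def ik(p,Rm,q0):
    f=lambda q:np.r_[(fk(q,P)[0]-p)/100,(Rm.inv()*fk(q,P)[1]).as_rotvec()]
    s=least_squares(f,np.clip(q0,LO+.01,HI-.01),bounds=(LO,HI)); return s.x,np.abs(s.fun).max()
E
python3 - <<'E'
from kin import *
print(P.round(1),[ (fk(q,P)[0]-p).round(1) for q,p in D])
q=np.array([-.05,.5,1.6,0,1.04,1.5])
Rd=R.from_matrix(np.diag([1,-1,-1.]))   # tool x=+x,y=-y
grip=np.array([550,-60,245])
for th in range(0,111,10):
    Rm=Rd*R.from_rotvec([np.radians(th),0,0])   # tool points to ?
    p=grip+Rm.apply([0,0,19]); q,e=ik(p,Rm,q); print(th,Rm.apply([0,0,1]).round(2),q.round(2),round(e,3))
E
```

```text
[577.  492.6 -12.1 290.5 291.7  81.3] [array([10.2, -6.4,  1.7]), array([ 7.2, -9.4, -0. ]), array([  3.8, -11. ,  -0.1]), array([ -5.4, -10.5,   0.4]), array([-6.3, -9.8, -0.2]), array([ 1.6, -0.7, -1.8])]
0 [ 0.  0. -1.] [-0.11  0.32  1.78 -0.    1.04  1.46] 0.0
10 [ 0.    0.17 -0.98] [-0.19  0.34  1.77  0.19  1.08  1.28] 0.0
20 [ 0.    0.34 -0.94] [-0.27  0.37  1.76  0.37  1.14  1.12] 0.0
30 [ 0.    0.5  -0.87] [-0.34  0.41  1.74  0.52  1.23  0.99] 0.0
40 [ 0.    0.64 -0.77] [-0.4   0.46  1.73  0.65  1.33  0.88] 0.0
50 [ 0.    0.77 -0.64] [-0.45  0.52  1.72  0.77  1.43  0.79] 0.0
60 [ 0.    0.87 -0.5 ] [-0.49  0.59  1.7   0.87  1.55  0.72] 0.0
70 [ 0.    0.94 -0.34] [-0.52  0.67  1.69  0.96  1.66  0.66] 0.0
80 [ 0.    0.98 -0.17] [-0.54  0.74  1.68  1.04  1.77  0.62] 0.0
90 [ 0.  1. -0.] [-0.54  0.82  1.67  1.12  1.89  0.58] 0.0
100 [0.   0.98 0.17] [-0.54  0.89  1.67  1.2   2.01  0.55] 0.0
110 [0.   0.94 0.34] [-0.52  0.96  1.66  1.29  2.13  0.53] 0.0
```

>>> apply_moves([
  [1,[0,0,0],[-0.11,0,0]],
  [1,[0,0,0],[-0.11,0,0]],
  [1,[0,0,0],[-0.11,0,0]],
  [1,[0,0,0],[-0.11,0,0]],
  [1,[0.5,0,0],[0,0,0]],
  [1,[0,0,0],[0,0,0.115]],
  [1,[0,0,0],[0,0,0.115]],
  [1,[0,0,0],[0,0,0.115]],
])

```text
t: 24.65
ee_pos: [522.6, -3.7, 305.4]
orientation: [0.851, 3.019, 0.005]
ft_force: [-0.4, -0.3, 0.4]
width: 87.8
grasp_force: 0.0
```

>>> apply_moves([
  [1,[0,0,0],[0,0,0.115]],
  [1,[0,0,0],[0,0,0.115]],
  [1,[0,0,0],[0,0,0.115]],
  [1,[0,0,0],[0,0,0.115]],
  [1,[0,0,0],[0,0,0.115]],
  [1,[0,0,0],[0,0,0.115]],
  [1,[0,0,0],[0,0,0.115]],
  [1,[0,0,0],[0,0,0.115]],
])

```text
t: 25.65
ee_pos: [522.6, -3.6, 305.3]
orientation: [2.638, 1.704, 0.008]
ft_force: [0.6, -0.1, 0.5]
width: 87.7
grasp_force: 0.0
```

>>> apply_moves([
  [1,[0,0,0],[0,0,0.115]],
  [1,[0,0,0],[0,0,0.115]],
  [1,[0,0,0],[0,0,0.115]],
  [1,[0,0,0],[0,0,0.115]],
  [1,[0,0,0],[0,0,0.115]],
  [1,[0,0,0],[0,0,0.115]],
  [1,[0,0,0],[0,0,0]],
])

```text
t: 26.52
ee_pos: [522.5, -3.6, 305.0]
orientation: [-3.138, -0.111, -0.006]
ft_force: [0.7, 0.2, 0.1]
width: 87.9
grasp_force: 0.0
```

Run:
```python
from h import *
st(); p,K,V=cam("top"); cv2.imwrite("pics/top2.png",cv2.resize(p[80:300,180:440],None,fx=2.7,fy=2.7))
p,K,V=cam("side"); cv2.imwrite("pics/side2.png",cv2.resize(p[100:360,180:380],None,fx=2.3,fy=2.3))
```

```text
{'t': 26.525, 'qpos': [-0.031, 0.178, 1.773, 0.002, 1.186, 1.469], 'ee_pos': [522.463, -3.61, 304.968], 'orientation': [-3.138, -0.111, -0.006], 'ft_force': [0.704, 0.181, 0.112], 'width': 87.911, 'grasp_force': 0.0}
```

>>> apply_moves([
  [1,[-0.385,0.81,0.257],[0,0,0]],
  [1,[-0.385,0.81,0.257],[0,0,0]],
  [1,[-0.385,0.81,0.257],[0,0,0]],
  [1,[-0.385,0.81,0.257],[0,0,0]],
  [1,[-0.385,0.81,0.257],[0,0,0]],
  [1,[-0.385,0.81,0.257],[0,0,0]],
  [1,[-0.385,0.81,0.257],[0,0,0]],
  [1,[0,0,0],[0,0,0]],
])

```text
t: 27.62
ee_pos: [406.2, -297.3, 212.8]
orientation: [-3.139, -0.109, 0.0]
ft_force: [0.2, 0.2, 0.4]
width: 87.6
grasp_force: 0.0
```

Run:
```python
from h import *
st(); p,K,V=cam("wrist"); cv2.imwrite("pics/w2.png",p)
m=cv2.inRange(cv2.cvtColor(p,cv2.COLOR_BGR2HSV),(5,120,100),(18,255,255)); m=cv2.morphologyEx(m,cv2.MORPH_OPEN,np.ones((9,9)))
n,lab,stt,_=cv2.connectedComponentsWithStats(m); k=1+np.argmax(stt[1:,4])
c,s,a=shape(lab==k); print(c,s,a); print(np.round([unproj(q,K,V,162) for q in cv2.boxPoints((c,s,a))]),unproj(c,K,V,162))
for d in ctrl.pinpoint("basket_grip","wrist"): print(d["score"],d["xy"],unproj(d["xy"],K,V,155))
for q in ((408,-295,155),(481,-291,165),(335,-300,165)): print(proj(np.array(q),K,V))
```

```text
{'t': 27.625, 'qpos': [-0.656, 0.258, 1.903, 0.0, 0.98, 0.846], 'ee_pos': [406.162, -297.31, 212.811], 'orientation': [-3.139, -0.109, 0.0], 'ft_force': [0.213, 0.214, 0.395], 'width': 87.614, 'grasp_force': 0.0}
(263.5, 190.0) (160.0, 37.0) 90.0
[[ 478. -283.  162.]
 [ 480. -308.  162.]
 [ 358. -319.  162.]
 [ 356. -289.  162.]] [ 421.74739156 -299.44613189  162.        ]
0.59 [262.1, 207.6] [ 406.07873968 -299.5384037   155.        ]
[256.45053392 204.85558661]
[257.31089634 105.91920791]
[256.68521222 295.79094218]
```

View pics/w2.png

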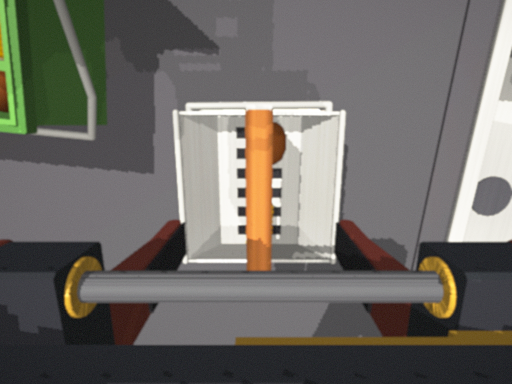

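View pics/side2.png

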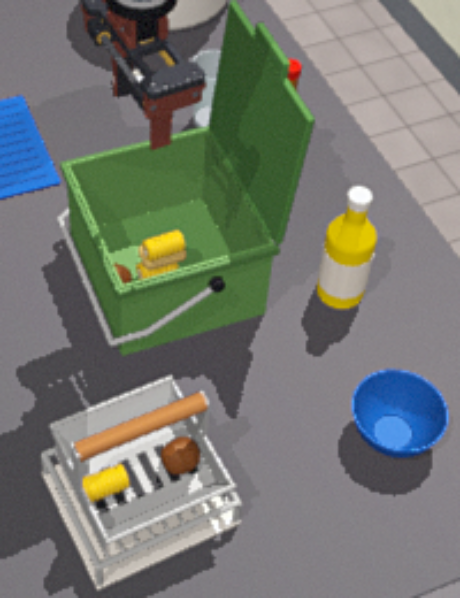

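The wrist image shows the bar vertical at column 259, centred between the fingers. The side view shows a cob and an avo in the basket, and the strays in the caddy. Next I grasp the grip.

>>> apply_moves([
  [1,[0.04,0,0.5],[0,0,0]],
  [1,[0,0,0.5],[0,0,0]],
  [1,[0,0,0.53],[0,0,0]],
  [-1,[0,0,0],[0,0,0]],
  [-1,[0,0,0],[0,0,0]],
  [-1,[0,0,0],[0,0,0]],
  [-1,[0,0,0],[0,0,0]],
  [-1,[0,0,0],[0,0,0]],
])

```text
t: 28.72
ee_pos: [409.5, -295.2, 137.2]
orientation: [3.139, 0.11, 0.001]
ft_force: [0.6, 0.1, -0.5]
width: 41.2
grasp_force: 0.0
```

>>> apply_moves([
  [-1,[0,0,0],[0,0,0]],
  [-1,[0,0,0],[0,0,0]],
  [-1,[0,0,0],[0,0,0]],
  [-1,[0,0,-0.2],[0,0,0]],
  [-1,[0,0,-0.3],[0,0,0]],
  [-1,[0,0,-0.5],[0,0,0]],
  [-1,[0,0,-0.5],[0,0,0]],
  [-1,[0,0,0],[0,0,0]],
])

```text
t: 29.72
ee_pos: [410.6, -295.9, 214.2]
orientation: [3.137, 0.11, 0.006]
ft_force: [0.3, -0.8, -2.1]
width: 19.7
grasp_force: 30.0
```

>>> apply_moves([
  [-1,[0,0,-0.7],[0,0,0.044]],
  [-1,[0,0,-0.7],[0,0,0]],
  [-1,[0.35,-0.59,0],[0,0,0]],
  [-1,[0.35,-0.59,0],[0,0,0]],
  [-1,[0.35,-0.59,0],[0,0,0]],
  [-1,[0.35,-0.59,0],[0,0,0]],
  [-1,[0.35,-0.59,0],[0,0,0]],
  [-1,[0.35,-0.59,0],[0,0,0]],
])

```text
t: 30.72
ee_pos: [514.1, -116.7, 280.8]
orientation: [-3.141, -0.002, 0.002]
ft_force: [-0.1, -0.1, -3.0]
width: 19.6
grasp_force: 30.0
```

>>> apply_moves([
  [-1,[0.35,-0.59,0],[0,0,0]],
  [-1,[0.35,-0.59,0],[0,0,0]],
  [-1,[0,0,0],[0,0,0]],
  [-1,[0,0,0],[0,0,0]],
])

```text
t: 31.22
ee_pos: [548.3, -59.0, 280.9]
orientation: [3.141, 0.003, -0.003]
ft_force: [-1.3, 0.6, -2.9]
width: 19.7
grasp_force: 30.0
```

>>> apply_moves([
  [-1,[0,-0.3,0.4],[0.1,0,0]],
  [-1,[0,0,0],[0.1,0,0]],
  [-1,[0,0,0],[0.1,0,0]],
  [-1,[0,0,0],[0.1,0,0]],
  [-1,[0,0,0],[0.1,0,0]],
  [-1,[0,0,0],[0.1,0,0]],
  [-1,[0,0,0],[0.1,0,0]],
  [-1,[0,0,0],[0.1,0,0]],
])

```text
t: 32.22
ee_pos: [549.0, -45.8, 261.6]
orientation: [-1.882, 0.001, -0.002]
ft_force: [-0.6, 1.1, -2.5]
width: 19.6
grasp_force: 30.0
```

>>> apply_moves([
  [-1,[0,0,0],[0.1,0,0]],
  [-1,[0,0,0],[0.1,0,0]],
  [-1,[0,0,0],[0.1,0,0]],
  [-1,[0,0,0],[0.05,0,0]],
  [-1,[0,0,0],[0,0,0]],
  [-1,[0,0,0],[0,0,0]],
  [-1,[0,0,0],[0,0,0]],
  [-1,[0,0,0],[0,0,0]],
])

```text
t: 33.22
ee_pos: [549.2, -44.1, 262.5]
orientation: [-1.337, -0.002, -0.0]
ft_force: [0.1, -0.3, -1.4]
width: 19.6
grasp_force: 30.0
```

Run:
```python
from h import *
st(); p,K,V=cam("side"); cv2.imwrite("pics/side3.png",cv2.resize(p[100:360,140:380],None,fx=2.3,fy=2.3))
```

```text
{'t': 33.225, 'qpos': [-0.579, 0.945, 1.635, 1.187, 2.072, 0.531], 'ee_pos': [549.188, -44.058, 262.475], 'orientation': [-1.337, -0.002, -0.0], 'ft_force': [0.127, -0.309, -1.415], 'width': 19.649, 'grasp_force': 30.0}
```

View pics/side3.png

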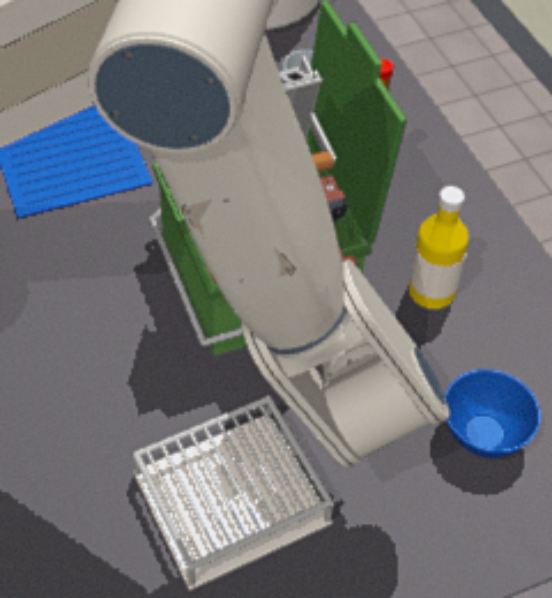

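The side view shows the arm hiding the tipped basket, so I can't see the pour. I'll turn it upright and check inside.

>>> apply_moves([
  [-1,[0,0,0],[-0.11,0,0]],
  [-1,[0,0,0],[-0.11,0,0]],
  [-1,[0,0,0],[-0.11,0,0]],
  [-1,[0,0,0],[-0.11,0,0]],
  [-1,[0,0,0],[-0.11,0,0]],
  [-1,[0,0,0],[-0.11,0,0]],
  [-1,[0,0,0],[-0.11,0,0]],
  [-1,[0,0,0],[-0.11,0,0]],
])

```text
t: 34.28
ee_pos: [548.9, -44.2, 262.8]
orientation: [-2.723, -0.002, -0.002]
ft_force: [-0.6, -0.2, -2.7]
width: 19.5
grasp_force: 30.0
```

>>> apply_moves([
  [-1,[0,0,0],[-0.11,0,0]],
  [-1,[0,0,0],[-0.11,0,0]],
  [-1,[0,0,0],[-0.05,0,0]],
  [-1,[0,0,-0.8],[0,0,0]],
  [-1,[0,0,0],[0,0,0]],
  [-1,[0,0,0],[0,0,0]],
])

```text
t: 35.02
ee_pos: [548.2, -43.9, 301.0]
orientation: [-3.141, -0.001, 0.002]
ft_force: [-0.0, -0.0, -3.2]
width: 19.7
grasp_force: 30.0
```

Run:
```python
from h import *
st(); p,K,V=cam("wrist"); cv2.imwrite("pics/w4.png",p[:300])
p,K,V=cam("side"); cv2.imwrite("pics/side4.png",p)
for c in("wrist","side"):
  for l in("cob_a","avo_a","mango_a"):
    print(c,l,[(round(d["score"],2),d["bbox"]) for d in ctrl.masks_of(l,c) if d["score"]>.35])
```

```text
{'t': 35.025, 'qpos': [-0.102, 0.229, 1.718, 0.0, 1.196, 1.468], 'ee_pos': [548.22, -43.859, 300.969], 'orientation': [-3.141, -0.001, 0.002], 'ft_force': [-0.008, -0.039, -3.184], 'width': 19.659, 'grasp_force': 30.0}
wrist cob_a [(0.71, [3.1, 0.0, 397.8, 251.9]), (0.43, [144.7, 100.6, 383.2, 334.8])]
wrist avo_a []
wrist mango_a []
side cob_a [(0.68, [219.8, 153.7, 294.0, 208.4]), (0.45, [240.6, 198.5, 258.6, 212.7])]
side avo_a []
side mango_a [(0.67, [244.5, 209.1, 262.3, 216.4])]
```

View pics/w4.png

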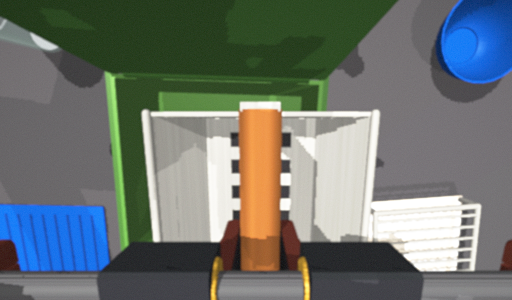

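Run:
```python
from h import *
f=[]
for i in range(3): p,K,V=cam("side"); f.append(ctrl.get_obs()["ft_force"][2])
print(f); cv2.imwrite("pics/side5.png",cv2.resize(p[90:260,180:340],None,fx=3.5,fy=3.5))
```

```text
[np.float64(-1.8155307151102922), np.float64(-2.5182776155427606), np.float64(-2.220187028306891)]
```

View pics/side5.png

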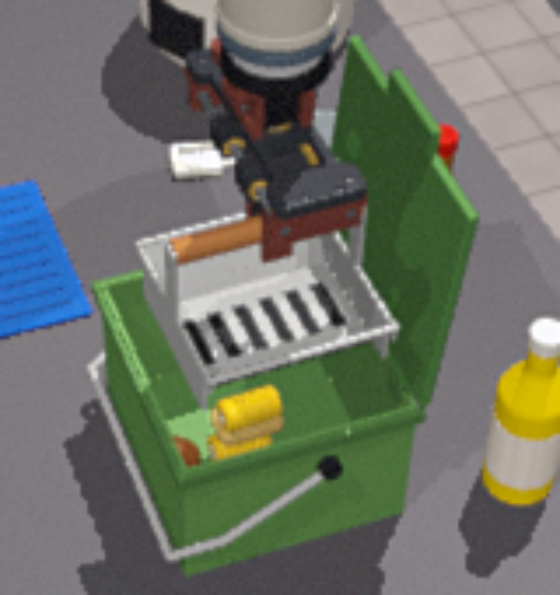

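The side view shows the basket empty and the scraps inside the caddy. Next I carry the basket to the mat.

>>> apply_moves([
  [-1,[-0.405,-0.895,0],[0,0,0]],
  [-1,[-0.405,-0.895,0],[0,0,0]],
  [-1,[-0.405,-0.895,0],[0,0,0]],
  [-1,[-0.405,-0.895,0],[0,0,0]],
  [-1,[-0.405,-0.895,0],[0,0,0]],
  [-1,[-0.405,-0.895,0],[0,0,0]],
  [-1,[-0.405,-0.895,0],[0,0,0]],
  [-1,[-0.405,-0.895,0],[0,0,0]],
])

```text
t: 36.58
ee_pos: [385.9, 315.4, 302.0]
orientation: [-3.141, -0.002, -0.001]
ft_force: [0.6, 0.6, -2.0]
width: 19.6
grasp_force: 30.0
```

>>> apply_moves([
  [-1,[0,0,0.8],[0,0,0]],
  [-1,[0,0,0.8],[0,0,0]],
  [-1,[0,0,0.8],[0,0,0]],
  [-1,[0,0,0.8],[0,0,0]],
  [-1,[0,0,0.4],[0,0,0]],
  [-1,[0,0,0],[0,0,0]],
  [-1,[0,0,0],[0,0,0]],
])

```text
t: 37.45
ee_pos: [387.3, 314.4, 122.6]
orientation: [-3.141, -0.002, -0.002]
ft_force: [0.1, 0.5, -1.1]
width: 19.8
grasp_force: 30.0
```

Run:
```python
from h import *
st()
for n in("top","side"):
    p0=cv2.imread(f"pics/{n}0.png"); p,K,V=cam(n)
    m=cv2.inRange(cv2.cvtColor(p0,cv2.COLOR_BGR2HSV),(105,150,80),(125,255,255)); m[:, 220:]=0
    m=cv2.morphologyEx(m,cv2.MORPH_OPEN,np.ones((3,3))); cs,_=cv2.findContours(m,0,2); c=max(cs,key=cv2.contourArea)
    H=cv2.approxPolyDP(cv2.convexHull(c),8,True)[:,0].astype(float)
    w=np.array([unproj(q,K,V,5) for q in H])[:,:2]; print(n,w.round().tolist(),w.mean(0))
cv2.imwrite("pics/top6.png",p)
```

```text
{'t': 37.45, 'qpos': [0.658, 0.391, 1.976, 0.0, 0.773, 2.228], 'ee_pos': [387.252, 314.423, 122.568], 'orientation': [-3.141, -0.002, -0.002], 'ft_force': [0.134, 0.522, -1.107], 'width': 19.779, 'grasp_force': 30.0}
top [[482.0, 214.0], [287.0, 219.0], [291.0, 414.0], [486.0, 411.0]] [386.50359198 314.70447002]
side [[483.0, 405.0], [478.0, 211.0], [283.0, 220.0], [289.0, 413.0]] [383.4934079  312.12612303]
```

>>> apply_moves([
  [-1,[0,0,0.3],[0,0,0]],
  [-1,[-0.04,0,0.22],[0,0,0]],
  [-1,[0,0,0.05],[0,0,0]],
  [-1,[0,0,0.03],[0,0,0]],
  [-1,[0,0,0],[0,0,0]],
])

```text
t: 38.17
ee_pos: [384.7, 314.0, 91.8]
orientation: [-3.141, -0.002, -0.0]
ft_force: [-0.1, -0.5, -0.6]
width: 19.7
grasp_force: 30.0
```

>>> apply_moves([
  [-1,[0,0,0.02],[0,0,0]],
  [-1,[0,0,0],[0,0,0]],
  [-0.2,[0,0,0],[0,0,0]],
  [-0.2,[0,0,0],[0,0,0]],
  [1,[0,0,0],[0,0,0]],
  [1,[0,0,0],[0,0,0]],
  [1,[0,0,0],[0,0,0]],
  [1,[0,0,0],[0,0,0]],
])

```text
t: 39.17
ee_pos: [384.6, 313.9, 90.7]
orientation: [3.142, 0.002, -0.0]
ft_force: [1.2, 0.3, 0.1]
width: 71.7
grasp_force: 0.0
```

>>> apply_moves([
  [1,[0,0,-0.4],[0,0,0]],
  [1,[0,0,-0.9],[0,0,0]],
  [1,[0,0,-0.9],[0,0,0]],
  [1,[0,0,-0.9],[0,0,0]],
  [1,[0,0,-0.9],[0,0,0]],
  [-1,[-0.6,0.6,0],[0,0,0]],
  [-1,[-0.6,0.6,0],[0,0,0]],
  [-1,[0,0,0],[0,0,0]],
])

```text
t: 40.17
ee_pos: [322.9, 252.3, 290.7]
orientation: [3.141, 0.001, -0.001]
ft_force: [0.2, 1.0, -0.4]
width: 61.7
grasp_force: 0.0
```

Run:
```python
from h import *
st(); a,K,V=cam("top")
for l,z in(("cob_a",15),("avo_a",20),("mango_a",10)): find(l,z,"top",.3)
b,_,_=cam("side"); cv2.imwrite("pics/both7.png",np.hstack([cv2.resize(a[60:310,70:420],None,fx=1.14,fy=1.14),cv2.resize(b[100:350,140:380],None,fx=1.6,fy=1.14)]))
for l in("lid_edge","lid_hinge","caddy_mouth","basket"): print(l,[(round(d["score"],2),d["xy"]) for d in ctrl.pinpoint(l,"side")],[(round(d["score"],2),d["xy"]) for d in ctrl.pinpoint(l,"top")])
```

```text
{'t': 40.175, 'qpos': [0.634, 0.005, 2.002, -0.0, 1.135, 2.204], 'ee_pos': [322.925, 252.278, 290.695], 'orientation': [3.141, 0.001, -0.001], 'ft_force': [0.227, 1.004, -0.363], 'width': 61.74, 'grasp_force': 0.0}
top
  cob_a
  (0.53, array([518., -55.]), np.float64(52.0), np.float64(30.0), 166)
  (0.52, array([563.,  -4.]), np.float64(31.0), np.float64(55.0), 0)
top
  avo_a
  (0.71, array([491.,  -1.]), np.float64(38.0), np.float64(36.0), 90)
top
  mango_a
  (0.74, array([752.,   2.]), np.float64(302.0), np.float64(122.0), 90)
  (0.68, array([561.,   9.]), np.float64(31.0), np.float64(60.0), 0)
lid_edge [(0.85, [297.9, 126.8])] [(0.95, [259.5, 102.7]), (0.41, [253.9, 196.7])]
lid_hinge [(0.9, [283.7, 177.4])] [(0.66, [118.2, 141.0]), (0.65, [258.7, 144.4])]
caddy_mouth [(0.95, [250.0, 185.8])] [(0.97, [254.9, 185.1]), (0.51, [254.5, 203.8]), (0.31, [370.8, 255.1])]
basket [(0.7, [165.4, 164.1])] [(0.71, [133.4, 261.6])]
```

View pics/both7.png

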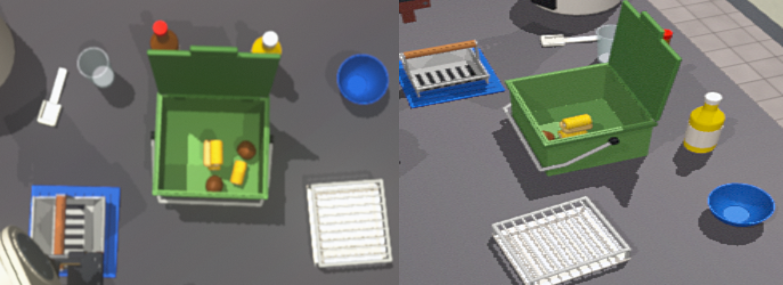

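Run:
```python
from h import *
a,K,V=cam("top"); b,K2,V2=cam("side")
def tri(u,v):
    X=cv2.triangulatePoints(K@V[:3],K2@V2[:3],np.array(u,float),np.array(v,float)).ravel(); return (X[:3]/X[3]).round(1)
e=tri([259.3,102.8],[298,126.5]); h=tri([258.7,144.4],[283.7,177.4]); m=tri([254.9,185.1],[250,185.8]); m2=tri([254,185],[255,187])
print(e,h,m,m2,"phi",np.arctan2(e[2]-140,-(e[0]-h[0])))
print([unproj([258.7,144.4],K,V,140),unproj([283.7,177.4],K2,V2,140)])
cv2.imwrite("pics/both8.png",np.hstack([cv2.resize(a[130:250,195:320],None,fx=3.2,fy=3.2),cv2.resize(b[150:270,195:320],None,fx=3.2,fy=3.2)]))
```

```text
[690.6  -2.2 338.5] [657.9  -2.6 152.6] [559.3   6.8 146.5] [568.3   7.3 135.5] phi 1.7340654607825328
[array([661.24050137,  -2.74084348, 140.        ]), array([663.46987128,   8.0107709 , 140.        ])]
```

View pics/both8.png

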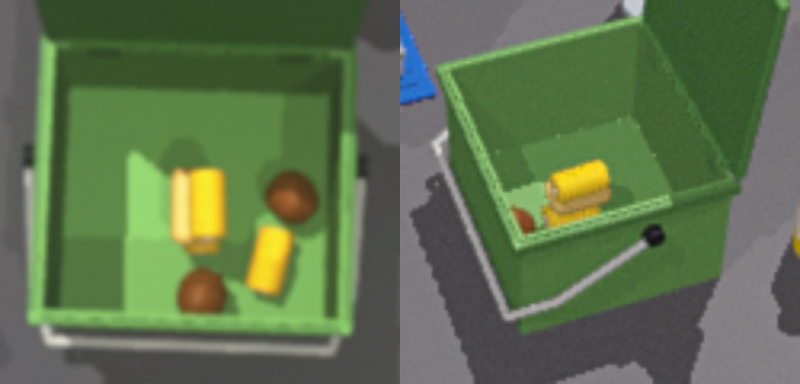

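The caddy holds six pieces: a cob on the mango on another cob, a third cob, and two avos. So everything is in. Now the lid: I reach over and behind it with shut fingers.

>>> apply_moves([
  [-1,[0,0,-0.9],[0,0,0]],
  [-1,[0,0,-0.9],[0,0,0]],
  [-1,[0,0,-0.9],[0,0,0]],
  [-1,[0.86,0.5,0],[0,0,0]],
  [-1,[0.86,0.5,0],[0,0,0]],
  [-1,[0.86,0.5,0],[0,0,0]],
  [-1,[0.86,0.5,0],[0,0,0]],
  [-1,[0.86,0.5,0],[0,0,0]],
])

```text
t: 42.08
ee_pos: [541.2, 128.1, 425.7]
orientation: [-3.141, -0.002, -0.0]
ft_force: [0.2, 1.1, 0.3]
width: 0.8
grasp_force: 0.0
```

>>> apply_moves([
  [-1,[0.86,0.5,0],[0,0,0]],
  [-1,[0.86,0.5,0],[0,0,0]],
  [-1,[0.86,0.5,0],[0,0,0]],
  [-1,[0.86,0.5,0],[0,0,0]],
  [-1,[0.86,0.5,0],[0,0,0]],
  [-1,[0,0,0],[0,0,0]],
])

```text
t: 42.82
ee_pos: [756.8, 2.2, 423.0]
orientation: [3.141, -0.002, -0.004]
ft_force: [-0.2, 0.2, -0.1]
width: 0.8
grasp_force: 0.0
```

>>> apply_moves([
  [-1,[0,0,0.67],[0,0,0]],
  [-1,[0,0,0.67],[0,0,0]],
  [-1,[0,0,0.67],[0,0,0]],
  [-1,[-0.3,0,0],[0,0,0]],
  [-1,[-0.3,0,0],[0,0,0]],
  [-1,[-0.3,0,0],[0,0,0]],
  [-1,[-0.2,0,0],[0,0,0]],
  [-1,[0,0,0],[0,0,0]],
])

```text
t: 43.82
ee_pos: [699.4, 4.7, 325.9]
orientation: [-3.142, -0.002, -0.001]
ft_force: [0.1, -0.8, 0.0]
width: 0.4
grasp_force: 0.0
```

>>> apply_moves([
  [-1,[-0.22,0,-0.03],[0,0,0]],
  [-1,[-0.22,0,-0.03],[0,0,0]],
  [-1,[-0.3,0,0],[0,0,0]],
  [-1,[-0.3,0,0.02],[0,0,0]],
  [-1,[0,0,0],[0,0,0]],
])

```text
t: 44.45
ee_pos: [646.6, 4.2, 327.4]
orientation: [3.141, 0.002, -0.001]
ft_force: [-0.4, -0.4, 0.6]
width: 0.5
grasp_force: 0.0
```

Run:
```python
from h import *
st(); b,_,_=cam("side"); cv2.imwrite("pics/side9.png",cv2.resize(b[60:260,180:360],None,fx=3,fy=3))
```

```text
{'t': 44.45, 'qpos': [-0.012, 0.362, 1.475, -0.0, 1.306, 1.558], 'ee_pos': [646.641, 4.179, 327.447], 'orientation': [3.141, 0.002, -0.001], 'ft_force': [-0.427, -0.418, 0.641], 'width': 0.531, 'grasp_force': 0.0}
```

View pics/side9.png

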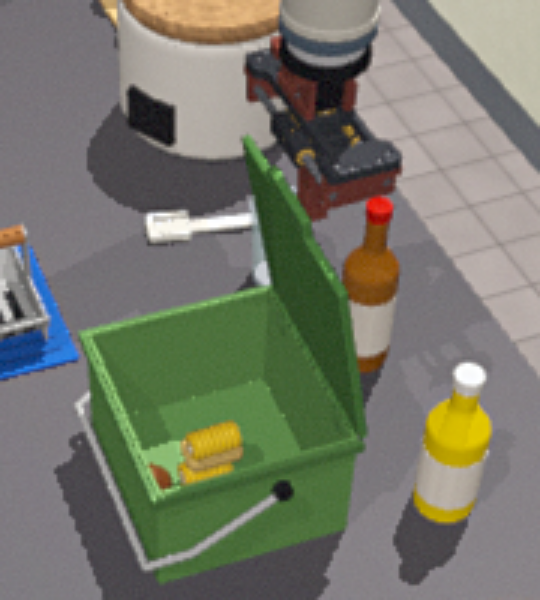

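The lid has moved forward past upright, with the fingers behind it. I continue along the arc.

>>> apply_moves([
  [-1,[-0.32,0,0.11],[0,0,0]],
  [-1,[-0.32,0,0.11],[0,0,0]],
  [-1,[-0.34,0,0.15],[0,0,0]],
  [-1,[-0.34,0,0.15],[0,0,0]],
  [-1,[-0.3,0,0.21],[0,0,0]],
  [-1,[-0.3,0,0.21],[0,0,0]],
  [-1,[-0.25,0,0.27],[0,0,0]],
  [-1,[-0.25,0,0.27],[0,0,0]],
])

```text
t: 45.5
ee_pos: [527.2, 4.1, 253.1]
orientation: [3.142, 0.002, 0.001]
ft_force: [0.3, 0.8, 0.0]
width: 0.4
grasp_force: 0.3
```

>>> apply_moves([
  [-1,[-0.19,0,0.31],[0,0,0]],
  [-1,[-0.19,0,0.31],[0,0,0]],
  [-1,[-0.06,0,0.17],[0,0,0]],
  [-1,[-0.06,0,0.17],[0,0,0]],
  [-1,[0,0,0],[0,0,0]],
])

```text
t: 46.12
ee_pos: [501.9, 4.0, 204.8]
orientation: [3.142, 0.002, -0.001]
ft_force: [0.1, -0.4, 0.4]
width: 0.3
grasp_force: 0.0
```

>>> apply_moves([
  [-1,[-0.05,0,0.13],[0,0,0]],
  [-1,[-0.05,0,0.13],[0,0,0]],
  [-1,[-0.03,0,0.13],[0,0,0]],
  [-1,[-0.03,0,0.1],[0,0,0]],
  [-1,[-0.02,0,0.1],[0,0,0]],
  [-1,[-0.02,0,0.1],[0,0,0]],
  [-1,[0,0,0.08],[0,0,0]],
  [-1,[0,0,0.05],[0,0,0]],
])

```text
t: 47.12
ee_pos: [491.9, 4.0, 163.9]
orientation: [3.142, 0.002, -0.001]
ft_force: [0.2, 0.1, 0.3]
width: 0.3
grasp_force: 0.2
```

>>> apply_moves([
  [-1,[0,0,0.04],[0,0,0]],
  [-1,[0,0,0.04],[0,0,0]],
  [-1,[0,0,0.04],[0,0,0]],
  [-1,[0,0,0.04],[0,0,0]],
  [-1,[0,0,0],[0,0,0]],
])

```text
t: 47.75
ee_pos: [492.0, 4.0, 156.1]
orientation: [3.142, 0.002, -0.0]
ft_force: [-0.3, -0.5, -0.3]
width: 0.4
grasp_force: 0.0
```

>>> apply_moves([
  [-1,[0,0,0.03],[0,0,0]],
  [-1,[0,0,0.03],[0,0,0]],
  [-1,[0,0,0.03],[0,0,0]],
  [-1,[0,0,0.02],[0,0,0]],
  [-1,[0,0,0],[0,0,0]],
])

```text
t: 48.38
ee_pos: [492.0, 4.1, 150.8]
orientation: [-3.142, -0.002, 0.0]
ft_force: [-1.6, 0.3, 2.2]
width: 0.4
grasp_force: 1.3
```

Run:
```python
from h import *
b,_,_=cam("side"); st(); cv2.imwrite("pics/side10.png",cv2.resize(b[100:260,180:340],None,fx=3.5,fy=3.5))
```

```text
{'t': 48.425, 'qpos': [-0.016, 0.335, 1.974, -0.0, 0.833, 1.554], 'ee_pos': [491.945, 4.055, 150.817], 'orientation': [3.142, 0.002, -0.0], 'ft_force': [-1.124, -0.085, 2.503], 'width': 0.717, 'grasp_force': 1.435}
```

View pics/side10.png

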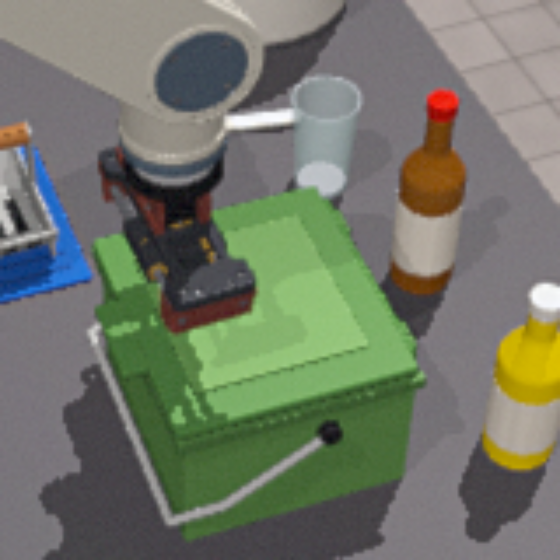

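The lid is nearly flat. I press on in small steps until the rim resists.

>>> apply_moves([
  [-1,[0,0,0.02],[0,0,0]],
  [-1,[0,0,0],[0,0,0]],
])

```text
t: 48.68
ee_pos: [492.0, 4.1, 150.6]
orientation: [3.142, 0.002, 0.0]
ft_force: [-4.7, -0.5, 13.1]
width: 0.7
grasp_force: 6.4
```

>>> apply_moves([
  [-1,[0,0,0.02],[0,0,0]],
  [-1,[0,0,0],[0,0,0]],
])

```text
t: 48.92
ee_pos: [492.0, 4.1, 150.4]
orientation: [3.142, 0.002, 0.0]
ft_force: [-7.2, -0.1, 22.9]
width: 0.7
grasp_force: 11.2
```

Stiff contact at z 150, so the lid is shut on the rim. I'll retreat upward and verify.

>>> apply_moves([
  [-1,[0,0,-0.1],[0,0,0]],
  [-1,[0,0,-0.5],[0,0,0]],
  [-1,[0,0,-0.9],[0,0,0]],
  [-1,[0,0,-0.9],[0,0,0]],
  [-1,[0,0,-0.9],[0,0,0]],
  [-1,[-0.8,0,0],[0,0,0]],
  [-1,[-0.8,0,0],[0,0,0]],
  [-1,[0,0,0],[0,0,0]],
])

```text
t: 49.92
ee_pos: [410.0, 4.0, 313.6]
orientation: [-3.142, -0.002, 0.0]
ft_force: [0.6, -0.2, -0.6]
width: 0.3
grasp_force: 0.0
```

Run:
```python
from h import *
a,K,V=cam("top"); b,K2,V2=cam("side"); st()
for l in("cob_a","mango_a","avo_a"): find(l,15,"top",.4)
u=ctrl.pinpoint("lid_edge","top"); v=ctrl.pinpoint("lid_edge","side"); print(u[:2],v[:2])
if u and v:
    X=cv2.triangulatePoints(K@V[:3],K2@V2[:3],np.array(u[0]["xy"],float),np.array(v[0]["xy"],float)).ravel(); print(X[:3]/X[3])
for n,k,vv in(("top",K,V),("side",K2,V2)):
    for d in ctrl.pinpoint("basket",n)[:1]: print(n,unproj(d["xy"],k,vv,5))
cv2.imwrite("pics/both11.png",np.hstack([cv2.resize(a[60:320,70:430],None,fx=1.1,fy=1.1),cv2.resize(b[90:350,110:370],(400,286))]))
```

```text
{'t': 50.025, 'qpos': [-0.019, -0.017, 1.968, -0.0, 1.19, 1.55], 'ee_pos': [412.583, 3.956, 314.063], 'orientation': [3.142, 0.002, 0.002], 'ft_force': [0.513, 0.001, -0.626], 'width': 0.038, 'grasp_force': 0.0}
top
  cob_a
  (0.53, array([383., 324.]), np.float64(166.0), np.float64(166.0), 180)
top
  mango_a
  (0.56, array([ 407., -301.]), np.float64(178.0), np.float64(190.0), 3)
top
  avo_a
[] [{'xy': [217.6, 193.7], 'score': 0.76}]
top [387.00536382 312.52339395   5.        ]
side [386.96854813 313.51460198   5.        ]
```

View pics/both11.png

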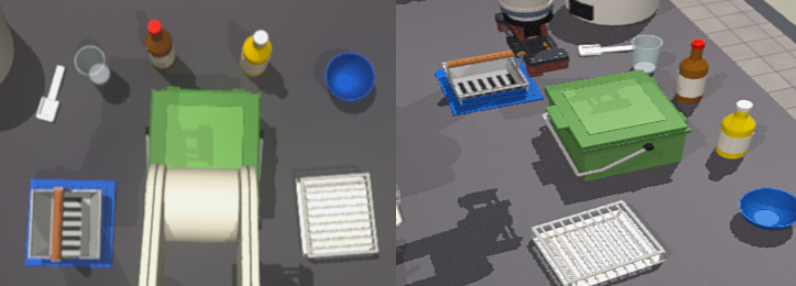

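The lid is flat shut, the basket stands upright within about 2 mm of the mat's centre, and the counter is clear. Handing in.

```bash
python3 -c "
from workcell import ctrl
print(ctrl.close_job())"
```

```text
the job is handed in; nothing more can be done
None
```

I handed the job in at about 50 s: all six scraps are in the caddy, the empty basket stands upright in the middle of the mat, and the lid is fully shut; the hand-in returned no verdict.

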